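# Fit the tapered handle to the lid press and set it on the dish

## Task

Put the lid press together: take the handle with the tapered shank out of the rack, stand the shank in the bored boss of the press plate and push or tap it down firmly, but without hammering it, until friction alone holds the plate on it. Then carry the press by its handle to the closed foil dish that stands by itself on the counter, set it gently in the middle of the lid and let go. Leave the other handle in the rack and the other things where they are.

Things in the scene. Friction and masses are not known exactly. Their poses are not given: they have to be found in the camera images.
- handle_grip (a point): the handle to use, at the middle of its grip: round wooden grip 28 mm thick, 72 mm long, plain rounded top (no knob) 39 mm above this point; a steel collar below it, 38 mm across, its top 33 mm and underside 42 mm below this point. About 0.12 kg. Stands upright, with about 3 mm of side play, in one of the rack's holes, collar resting on the rack. z points up along it
- handle_tip (a point): centre of the tip of that handle's shank, 96 mm below handle_grip: a smooth tapered steel shank below the collar, 54 mm long, 23 mm across at the collar, 16 mm at the tip; z points up along the handle
- plate: the press plate: round metal plate 120 mm across and 16 mm thick with a round boss 37 mm across at its top in its middle, loose on the mat, about 0.7 kg; origin at the centre of its flat underside, z up. More than 38 N on the mat, its own 7 N included, would split its bush. A shank that is off centre or askew or pushed with side load may stick early without holding: ease it, relieve the side load, push again
- socket_mouth (a point): centre of the bore's mouth on top of the plate's boss, 68 mm above its underside. Bore about 20 mm at the mouth, tapered like the shank, worn by an unseen amount: the shank jams with its tip somewhere 34 to 46 mm below this point, to be felt; then the push rises some 10 to 15 N per mm. About 20 N wedges it so that it carries the plate; its own weight does not. The collar never reaches the boss
- mat: fixed flat dark rubber mat, 170 x 170 mm, 8 mm thick, on which the press plate stands; origin at the centre of its underside
- dish_top (a point): the closed foil meal dish to be pressed, at the centre of its flat lid, 49 mm above the counter: round, 193 mm across the rim, about 0.5 kg, loose on the counter near the mat, not in a tray. Its foil gives way above 38 N
- rack: fixed light wooden block 66 x 150 x 66 mm high with two round holes of 28 mm, 76 mm apart along its own y axis; origin at the centre of its underside
- spare_grip (a point): the other handle in the rack, not to be used, at the middle of its grip: like the first above and in the same way upright, but with a wide mushroom knob (42 mm) whose top is 43 mm above this point, and a thin straight ribbed shank of 13 mm
- probe: bystander: white probe thermometer with a steel needle, 216 x 34 x 20 mm, lying on the counter; origin at the centre of its underside
- marker: bystander: marker pen, 135 mm long, 17 mm thick, lying on the counter; origin at the centre of its underside
- pen: bystander: slim pen, 145 mm long, 11 mm thick, lying on the counter; origin at the centre of its underside
There are look-alikes about, which are no part of the job. Leave any purple look-alike of the part that bears handle_grip alone.

How it is judged:
On the way, in this order (a step that is already met when the one before it is completed fails the run):
1. the shank stands in the bore of the plate, which is still on the mat (z of handle_tip in the frame of socket_mouth below -0.03 m and horizontal distance between handle_tip and socket_mouth below 0.008 m and height (world z) of socket_mouth below 0.082 m), for 0.1 s.
2. the plate hangs clear from the handle by friction alone, fingers on the handle only (height (world z) of socket_mouth above 0.119 m and z of handle_tip in the frame of socket_mouth below -0.03 m and contact force between plate and the arm below 0.3 N and contact force between plate and the fingers below 0.3 N and contact force between plate and mat below 0.1 N and contact force between plate and dish below 0.1 N), for 0.5 s.
At the end, for the whole second after the job is handed in: The assembled press rests level (within 0.08 rad) on the dish's lid, within 25 mm of its middle, the shank still straight in the bore (tip at least 32 mm below the mouth, within 0.07 rad), everything released and at rest, the other handle in its hole (horizontal distance between socket_mouth and dish_top below 0.025 m and height (world z) of socket_mouth between 0.108 and 0.124 m and angle between socket_mouth's own z axis and vertical below 0.08 rad and z of handle_tip in the frame of socket_mouth below -0.032 m and angle between the z axis of handle_tip and the z axis of socket_mouth, either way round below 0.07 rad and height (world z) of dish_top below 0.055 m and linear speed of plate below 0.02 m/s and distance of spare_grip from where it was at the start of the episode below 0.02 m); the robot touches nothing.
It fails at once if the plate is pressed on the mat with more than 38 N (contact force between plate and mat above 38 N).
It fails at once if the dish is pressed with more than 38 N (contact force between plate and dish above 38 N).
It fails at once if the dish is pushed about by more than 25 mm (distance of dish_top from where it was at the start of the episode above 0.025 m).
It fails at once if the plate is tipped (angle between socket_mouth's own z axis and vertical above 0.35 rad).
It fails at once if the thermometer or a pen is knocked away (distance of any of probe, marker, pen from where it was at the start of the episode above 0.03 m).
It also fails if it takes over 61 s, if anything falls off the work surface, if the arm or the gripper's body presses on something with over 40 N, if the wrist force passes 120 N, or if a joint passes its speed limit or range.

## Robot

A 6-joint arm with a two-finger parallel gripper is mounted at the origin on a cart in front of the work surface, level with it; the furniture and walls round the work are solid. World frame = base frame: x ahead of the robot, y to its left, z up, the work surface at z = 0. Lengths are in m, angles in rad, forces in N, time in s.
With the tool pointing down it reaches from about 0.35 to 0.775 m from the base axis. Payload 5.5 kg.
Tool frame: the origin (TCP) lies between the finger pads; the fingertips stand 19 mm ahead of it and the grasp point (between the pads) is the TCP; z points along the fingers, x is the direction in which the jaws open and shut, and the axes are right-handed (so a half turn about z gives the same grasp; the last joint's range is limited). The gripper opens to 85 mm and grips with 20 to 120 N. Pads are 22 mm wide; open, the fingers measure 114 mm over their backs; the gripper's body (76 mm by 85 mm) begins 54 mm behind the grasp point. The pads swing forward as they close: fully open they stand 13 mm farther back than shut.
Start: joints at [-1.31, 0.313, 0.046, 1.304, 0, 1.431], TCP at [0.224, -0.529, 0.25] pointing down, gripper open.
Joint ranges: [-2.76, 2.76], [-0.86, 1.69], [-1.03, 1.26], [-2.2, 2.34], [-1.47, 1.5], [-3.14, 3.14]. Speed limits (rad/s): [2.57, 2.57, 3.14, 3.14, 3.14, 3.14].

## Interface

Orientations are given as a unit quaternion [w, x, y, z].
In Python, from workcell import env gives the robot as it stands. The module is installed in compiled form; this text tells all that it offers.
- The arm moves only by the tool carry_out, never from a script. Its argument "steps" is a list of rows, each a list of 7 numbers: the gripper command: -1 is shut, 1 is fully open, values between are in proportion, then the shift along the tool's x, y, z in m, then the turn, a rotation vector about the tool's x, y, z in rad. A call has 1 to 20 rows; each row shifts and turns the commanded pose from where the row before left it, along the tool's axes as they then stand; what a row does not reach is not made up. A row lasts 1/8 s, in which the tool goes at most 62.5 mm and 10.7 degrees, less where a joint would pass 70% of its speed; a pose out of reach is approached as far as the arm can. A call with a gripper value outside its range is refused whole. The fingers move at their own pace and stop on an object; "grip_force" is the grip in N (left out, the last holds). Time passes only in rows, so rows that do not move let the fingers close. It gives the time, the measured TCP pose, the force and the opening at its end, in the units of the state.
- env.get_state(): the state, without advancing time (a new reading comes with each control period).
- env.read_camera(name): name is "scene" or "top"; returns a dict with "color" (384x512x3 uint8, red, green, blue), "K" (3x3 intrinsics, pixels), "dist" ([k1, k2, p1, p2, k3] as OpenCV has them; the pictures are not rectified), "R" (3x3) and "t" (3): a world point X has camera coordinates R X + t. Camera axes: x right, y down, z forward; pixel columns grow to the right and rows downward; lengths in m; the calibration is good to about 2 mm. A picture is of the moment at which its call begins. There is no depth.
- env.hand_in(): hands the job in, once; it reports no verdict.
The state is a dict: "clock": time; "joint_pos": joint angles; "qvel": joint speeds; "tau": joint torques, N m; "tcp_pos": TCP position; "orientation": TCP orientation; "wrist_force": force on the tool from outside, world axes, zero at the start; "ft_torque": the same for the moment, N m; "finger_gap": finger opening in m.
Only numpy, scipy, OpenCV 4.12 (cv2) and the standard library are available. Lean on these libraries where they do the work, as an engineer would, in place of code of your own. Each camera call takes 0.05 s, during which the arm holds its last target. There are 200 camera calls.

## Working session

There is one attempt and no reset: what is moved stays moved. The work goes in short steps, Python scripts to look and compute and a tool call to move; the robot and the scene stay as the last step left them, time stands still between calls to the robot, and variables do not carry over. Pictures are saved under pics/ and viewed, about 8 in all and at most 12, crops included, and the job is handed in when it is done.

Besides the shell and the picture viewer there is one more tool, called after "Call:" in YAML: its name, and indented under it one key for each argument. carry_out: Moves the arm, as the interface text tells. Its arguments: {"type":"object","properties":{"steps":{"type":"array","items":{"type":"array","items":{"type":"number"}}},"grip_force":{"type":"number"}},"required":["steps"]}

```bash
mkdir -p pics; cat > h.py <<'E'
import numpy as np, cv2
from workcell import env
def cam(n,save=None):
    c=env.read_camera(n)
    if save: cv2.imwrite('pics/'+save,c['color'][:,:,::-1])
    return c
def ray(c,uv):
    p=cv2.undistortPoints(np.array([[uv]],float),np.array(c['K']),np.array(c['dist']))[0,0]
    R=np.array(c['R']);t=np.array(c['t'])
    return -R.T@t, R.T@np.array([p[0],p[1],1])
def onz(c,uv,z):
    o,d=ray(c,uv); return o+d*(z-o[2])/d[2]
def proj(c,X):
    R=np.array(c['R']);r=cv2.Rodrigues(R)[0]
    return cv2.projectPoints(np.array([X],float),r,np.array(c['t'],float),np.array(c['K']),np.array(c['dist']))[0].ravel()
def tri(c1,u1,c2,u2):
    o1,d1=ray(c1,u1);o2,d2=ray(c2,u2)
    s=np.linalg.lstsq(np.stack([d1,-d2],1),o2-o1,rcond=None)[0]
    a=o1+s[0]*d1;b=o2+s[1]*d2
    return (a+b)/2,np.linalg.norm(a-b)
E
python3 - <<'E'
from h import *
a=cam('scene');b=cam('top')
im=np.hstack([a['color'],b['color']])[:,:,::-1]
cv2.imwrite('pics/a.png',a['color'][:,:,::-1]);cv2.imwrite('pics/b.png',b['color'][:,:,::-1])
for n,c in(('a',a),('b',b)): print(n,-np.array(c['R']).T@c['t'],np.array(c['R'])[2]); cv2.imwrite(f'pics/{n}2.png',cv2.resize(c['color'][:,:,::-1],(800,600)))
print(env.get_state())
E
```

```text
a [ 0.15244826 -0.87290455  1.01572965] [ 0.37572332  0.5101268  -0.77369415]
b [ 0.47909357 -0.28810189  1.0401932 ] [ 0.09361763  0.02371313 -0.99532579]
{'clock': 0.1, 'joint_pos': array([-1.30962734e+00,  3.13933029e-01,  4.50932902e-02,  1.30361680e+00,
        1.33321880e-05,  1.43118514e+00]), 'qvel': array([ 0.00119743, -0.00018229,  0.00401549, -0.00077654, -0.00299265,
        0.00127441]), 'tau': array([ 2.63078124e-03, -4.81722522e+01,  2.99245584e+01,  1.27479204e-02,
       -1.43376205e-04,  1.09031828e-05]), 'tcp_pos': array([ 0.22420516, -0.52902021,  0.24949392]), 'orientation': array([-5.55228072e-04,  8.33707334e-01, -5.52205932e-01, -6.17125593e-04]), 'wrist_force': array([-0.07474977, -0.83695403,  0.22603226]), 'ft_torque': array([-0.02927933, -0.01375921, -0.02980937]), 'finger_gap': 0.08566735552244842}
```

View pics/a2.png

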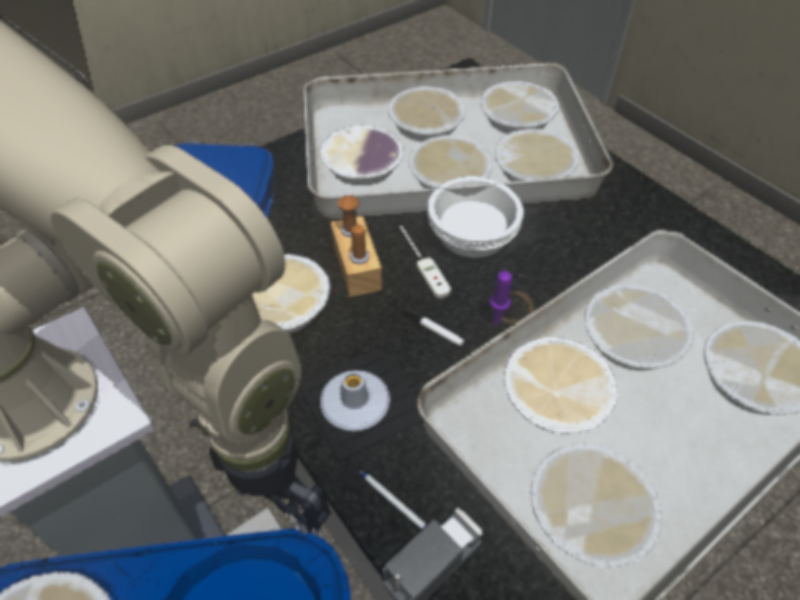

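View pics/b2.png

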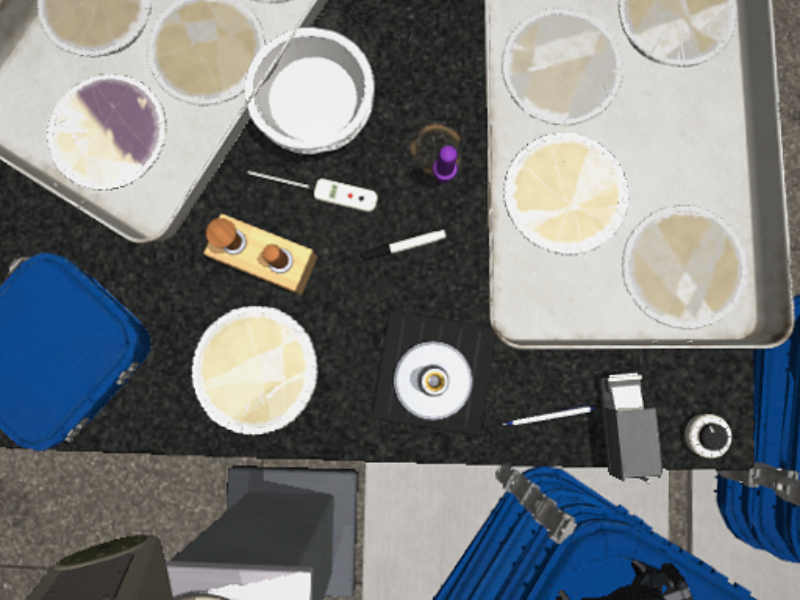

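The pictures show the rack with two brown handles: top view (275,255) with a plain narrow top, and (222,235) with a wide knob. The purple look-alike is at (445,160). The plate is on the mat at (433,380), and the free dish is at (255,370). The handle I want should be the plain one at (275,255), so I'll check it in an enlarged crop.

```bash
python3 - <<'E'
from h import *
a=cam('scene');b=cam('top')
A=cv2.resize(a['color'][115:200,200:260],(400,567),interpolation=cv2.INTER_CUBIC)
B=cv2.resize(b['color'][130:195,125:210],(400,306),interpolation=cv2.INTER_CUBIC)
C=cv2.resize(b['color'][212:272,240:310],(400,343),interpolation=cv2.INTER_CUBIC)[:261]
im=np.hstack([A,np.vstack([B,C])]);cv2.imwrite('pics/c.png',im[:,:,::-1])
def blobs(c,m,lo):
    n,l,s,ce=cv2.connectedComponentsWithStats(m.astype(np.uint8))
    return [(s[i].tolist(),ce[i].round(1).tolist()) for i in range(1,n) if s[i,4]>lo]
for c in(a,b):
    h=cv2.cvtColor(c['color'],cv2.COLOR_RGB2HSV)
    r=c['color'].astype(int)
    print('brown',blobs(c,(h[...,0]<14)&(h[...,1]>120)&(h[...,2]>60),15))
    print('wood',blobs(c,(h[...,0]>=12)&(h[...,0]<25)&(h[...,1]>90)&(h[...,2]>130),15))
    print('bright',blobs(c,(h[...,2]>130),150))
E
```

```text
brown [([217, 126, 12, 9, 88], [222.5, 129.9]), ([222, 139, 11, 25, 142], [227.8, 151.0])]
wood [([216, 126, 13, 8, 86], [222.4, 129.4]), ([212, 139, 32, 37, 509], [227.3, 158.7]), ([221, 240, 10, 6, 27], [225.4, 242.1])]
bright [([0, 14, 178, 193, 15108], [80.1, 116.8]), ([200, 40, 181, 121, 12895], [287.4, 94.1]), ([212, 138, 32, 38, 590], [227.3, 158.9]), ([268, 147, 244, 237, 33573], [401.3, 268.0]), ([131, 163, 80, 90, 1950], [179.5, 196.5]), ([267, 165, 21, 25, 271], [277.3, 176.7]), ([0, 197, 97, 131, 4867], [47.0, 265.7]), ([148, 231, 34, 37, 154], [161.7, 245.9]), ([206, 237, 43, 39, 1109], [227.0, 256.4]), ([420, 291, 92, 93, 357], [466.1, 337.2]), ([234, 304, 38, 34, 184], [252.8, 320.7]), ([146, 326, 33, 18, 295], [164.3, 335.6]), ([282, 331, 21, 20, 236], [292.3, 340.3]), ([74, 352, 62, 32, 731], [102.1, 368.4]), ([119, 359, 80, 25, 1407], [159.9, 373.3]), ([0, 366, 71, 18, 941], [34.8, 376.1])]
brown [([132, 140, 22, 19, 310], [141.8, 149.3]), ([168, 157, 16, 15, 152], [175.4, 163.4])]
wood [([130, 137, 70, 49, 1271], [160.3, 160.5]), ([272, 238, 12, 12, 55], [277.9, 24
[... 309 characters left out ...]
236.5]), ([252, 219, 50, 50, 1841], [276.8, 243.2]), ([391, 246, 21, 19, 303], [401.2, 254.2]), ([15, 257, 44, 30, 180], [40.9, 273.2]), ([326, 260, 52, 12, 170], [352.2, 265.8]), ([441, 265, 27, 28, 328], [452.7, 278.4]), ([232, 296, 95, 88, 6216], [269.1, 335.2]), ([337, 298, 92, 49, 1586], [400.1, 315.8]), ([442, 300, 70, 84, 2538], [471.0, 351.0]), ([348, 314, 52, 19, 254], [372.9, 321.6]), ([311, 322, 24, 36, 156], [323.5, 336.8]), ([302, 328, 37, 56, 160], [319.3, 357.0]), ([338, 330, 37, 54, 224], [355.7, 354.2]), ([311, 333, 35, 51, 242], [327.6, 357.7]), ([389, 343, 18, 13, 154], [396.3, 348.5]), ([351, 345, 55, 39, 1149], [380.0, 366.9]), ([107, 363, 92, 21, 1604], [154.5, 373.0])]
```

View pics/c.png

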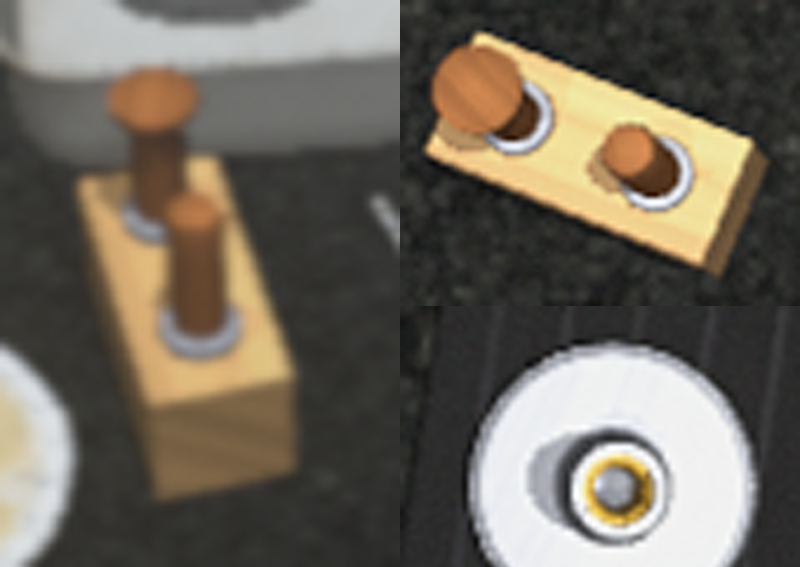

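The crop confirms it: the plain-topped handle has its top at about (173.5,161) and its collar at about (178,166) in the raw top image. The bore mouth is at (278,244). The knobbed handle beside it is the spare.

```bash
python3 - <<'E'
from h import *
a=cam('scene');b=cam('top')
print('htop',onz(b,(173.5,161),.147),onz(a,(228.2,146),.147),tri(b,(173.5,161),a,(228.2,146)))
print('collar',onz(b,(178.1,166.1),.075),onz(a,(29.5+200,49+115),.075))
print('spare knob',onz(b,(141.5,148),.151), 'spcollar',onz(b,(149.5,156),.075))
print('mouth',onz(b,(277.7,243.9),.076),onz(a,(225.6,242.3),.076),'plate disc',onz(b,(276.8,243.2),.024),tri(b,(277.7,243.9),a,(225.6,242.3)))
print('dish',onz(b,(162.5,236.8),.045))
# dish ellipse by contour
h=cv2.cvtColor(b['color'],cv2.COLOR_RGB2HSV)
m=((h[...,2]>120)*255).astype(np.uint8);m[:,:115]=0;m[:,215:]=0;m[:190]=0;m[290:]=0
cs=max(cv2.findContours(m,0,1)[0],key=cv2.contourArea);print(cv2.fitEllipse(cv2.convexHull(cs)))
m=((h[...,2]>120)*255).astype(np.uint8);m[:,:245]=0;m[:,310:]=0;m[:212]=0;m[275:]=0
cs=max(cv2.findContours(m,0,1)[0],key=cv2.contourArea);e=cv2.fitEllipse(cv2.convexHull(cs));print(e,onz(b,e[0],.022))
# rack top corners in B crop
for p in((480-400,32),(752-400,145),(715-400,270),(427-400,155)): print(onz(b,((p[0]+.5)/4.706+124.5,(p[1]+.5)/4.706+129.5),.066))
E
```

```text
htop [ 0.62135081 -0.11003398  0.147     ] [ 0.62005927 -0.10794771  0.147     ] (array([ 0.62015295, -0.10984344,  0.14860753]), np.float64(0.0021410426079336857))
collar [ 0.62112386 -0.10691507  0.075     ] [ 0.61829055 -0.11105866  0.075     ]
spare knob [ 0.64746442 -0.04031459  0.151     ] spcollar [ 0.64336084 -0.03893812  0.075     ]
mouth [ 0.44878046 -0.34037871  0.076     ] [ 0.45149098 -0.33734608  0.076     ] plate disc [ 0.44874673 -0.34102313  0.024     ] (array([ 0.44933991, -0.34029341,  0.08155042]), np.float64(0.0008824593234743612))
dish [ 0.45686821 -0.07125339  0.045     ]
((162.44598388671875, 236.51710510253906), (80.16681671142578, 82.998291015625), 24.199420928955078)
((276.6845397949219, 243.07620239257812), (49.41984939575195, 49.88448715209961), 156.02316284179688) [ 0.4489735  -0.34084602  0.022     ]
[ 0.69133175 -0.01542029  0.066     ]
[ 0.63696243 -0.15467495  0.066     ]
[ 0.57422255 -0.1386724   0.066     ]
[0.62839972 0.00809541 0.066     ]
```

Call:
carry_out:
  steps:
    - [1,-0.0193,-0.044,0,0,0,0]
    - [1,-0.0193,-0.044,0,0,0,0]
    - [1,-0.0193,-0.044,0,0,0,0]
    - [1,-0.0193,-0.044,0,0,0,0]
    - [1,-0.0193,-0.044,0,0,0,0]
    - [1,-0.0193,-0.044,0,0,0,0]
    - [1,-0.0193,-0.044,0,0,0,0]
    - [1,-0.0193,-0.044,0,0,0,0]
    - [1,-0.0193,-0.044,0,0,0,0]
    - [1,-0.0193,-0.044,0,0,0,0]
    - [1,-0.0193,-0.044,0,0,0,0]
    - [1,-0.0193,-0.044,0,0,0,0]
    - [1,0,0,0,0,0,-0.16]
    - [1,0,0,0,0,0,-0.16]
    - [1,0,0,0,0,0,-0.16]
    - [1,0,0,0,0,0,-0.16]
    - [1,0,0,0,0,0,-0.16]
    - [1,0,0,0,0,0,0]
    - [1,0,0,0,0,0,0]
  grip_force: 90

```text
clock: 2.68
tcp_pos: [0.6201, -0.1102, 0.2502]
orientation: [0.0, 0.983, -0.185, -0.0]
wrist_force: [0.1, 0.3, -0.4]
finger_gap: 0.0854
```

Call:
carry_out:
  steps:
    - [1,0,0,0.04,0,0,0]
    - [1,0,0,0.04,0,0,0]
    - [1,0,0,0.03,0,0,0]
    - [1,0,0,0.02,0,0,0]
    - [1,0,0,0.01,0,0,0]
    - [1,0,0,0,0,0,0]
    - [-1,0,0,0,0,0,0]
    - [-1,0,0,0,0,0,0]
    - [-1,0,0,0,0,0,0]
    - [-1,0,0,0,0,0,0]
    - [-1,0,0,0,0,0,0]
    - [-1,0,0,0,0,0,0]
    - [-1,0,0,0,0,0,0]
    - [-1,0,0,0,0,0,0]

```text
clock: 4.42
tcp_pos: [0.6206, -0.1104, 0.1112]
orientation: [0.0, 0.983, -0.184, 0.001]
wrist_force: [0.1, -0.1, 6.1]
finger_gap: 0.0264
```

```bash
python3 - <<'E'
from h import *
s=env.get_state();print(s['wrist_force'],s['ft_torque'],s['finger_gap'],s['tcp_pos'])
E
```

```text
[ 0.12894044 -0.12510363  6.09672665] [0.04298088 0.08796975 0.01286164] 0.026384241370120014 [ 0.62062117 -0.11038051  0.11116729]
```

Call:
carry_out:
  steps:
    - [-1,0,0,-0.015,0,0,0]
    - [-1,0,0,-0.03,0,0,0]
    - [-1,0,0,-0.035,0,0,0]
    - [-1,0,0,-0.03,0,0,0]
    - [-1,0,0,-0.02,0,0,0]
    - [-1,-0.0054,0.0193,0,0,0,0]
    - [-1,-0.0108,0.0395,0,0,0,0]
    - [-1,-0.0108,0.0395,0,0,0,0]
    - [-1,-0.0108,0.0395,0,0,0,0]
    - [-1,-0.0108,0.0395,0,0,0,0]
    - [-1,-0.0108,0.0395,0,0,0,0]
    - [-1,-0.0108,0.0395,0,0,0,0]
    - [-1,-0.0054,0.02,0,0,0,0]
    - [-1,0,0,0,0,0,0]
    - [-1,0,0,0,0,0,0]

```text
clock: 6.3
tcp_pos: [0.4498, -0.3399, 0.24]
orientation: [-0.0, 0.983, -0.184, -0.0]
wrist_force: [0.0, 1.2, -1.3]
finger_gap: 0.0262
```

```bash
python3 - <<'E'
from h import *
s=env.get_state();print(s['wrist_force'],s['ft_torque'],s['finger_gap'],s['tcp_pos'])
a=cam('scene');b=cam('top')
print(proj(a,s['tcp_pos']),proj(b,s['tcp_pos']),proj(a,[.4495,-.34,.076]))
A=cv2.resize(a['color'][150:290,175:281],(424,560),interpolation=cv2.INTER_CUBIC)
B=cv2.resize(b['color'][190:290,230:324],(376,400),interpolation=cv2.INTER_CUBIC)
B=np.vstack([B,np.zeros((160,376,3),np.uint8)])
cv2.imwrite('pics/d.png',np.hstack([A,B])[:,:,::-1])
E
```

```text
[ 0.00698273  1.22633083 -1.33565549] [0.04939777 0.00639248 0.01553144] 0.026230482238466198 [ 0.44978071 -0.33986918  0.23997499]
[221.69779032 204.50772597] [282.1289324  246.24656945] [225.53540888 243.37842915]
```

View pics/d.png

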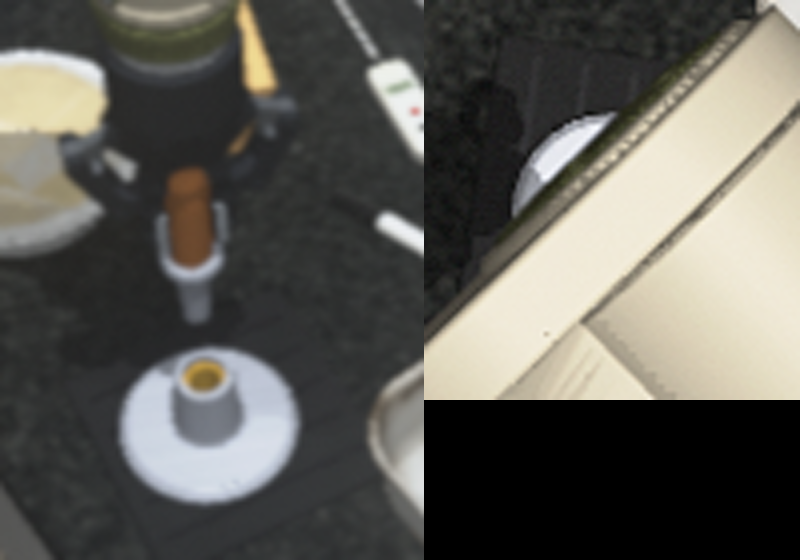

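```bash
python3 - <<'E'
from h import *
a=cam('scene')
f=lambda p:((p[0]+.5)*4-700-.5,(p[1]+.5)*4-600-.5)
for z in(.141,.141+.096,.24+.036,.204,.195):print(z,f(proj(a,[.4498,-.3399,z])))
for d in([.005,0,0],[0,.005,0]):print(f(proj(a,np.array([.4498,-.3399,.141])+d)))
for p in ([.4495,-.34,.076],[.4545,-.34,.076],[.4495,-.335,.076]):print(f(proj(a,p)))
E
```

```text
0.141 (np.float64(198.21276703887338), np.float64(317.5978132576912))
0.237 (np.float64(188.66804574863522), np.float64(222.71736183493545))
0.27599999999999997 (np.float64(184.3571399257869), np.float64(179.9730519630216))
0.204 (np.float64(192.11032584375494), np.float64(256.89741796038425))
0.195 (np.float64(193.01855142904856), np.float64(265.92282869315727))
(np.float64(204.8937438400136), np.float64(313.6427651719257))
(np.float64(193.73186745299517), np.float64(312.27646937703184))
(np.float64(203.64163552848026), np.float64(375.0137165964286))
(np.float64(210.01429228908773), np.float64(371.13606845577624))
(np.float64(199.3500836905073), np.float64(369.797326671483))
```

Call:
carry_out:
  steps:
    - [-1,0.0004,0.001,0.02,0,0,0]
    - [-1,0,0,0.025,0,0,0]
    - [-1,0,0,0.012,0,0,0]
    - [-1,0,0,0.006,0,0,0]
    - [-1,0,0,0.004,0,0,0]
    - [-1,0,0,0.003,0,0,0]
    - [-1,0,0,0,0,0,0]

```text
clock: 7.32
tcp_pos: [0.4498, -0.3417, 0.1705]
orientation: [0.0, 0.983, -0.184, 0.0]
wrist_force: [0.3, 0.4, -1.1]
finger_gap: 0.0262
```

Call:
carry_out:
  steps:
    - [-1,0,0,0.003,0,0,0]
    - [-1,0,0,0.003,0,0,0]
    - [-1,0,0,0.003,0,0,0]
    - [-1,0,0,0.003,0,0,0]
    - [-1,0,0,0.003,0,0,0]
    - [-1,0,0,0,0,0,0]

```text
clock: 8.07
tcp_pos: [0.4496, -0.3419, 0.155]
orientation: [0.0, 0.983, -0.184, -0.0]
wrist_force: [-0.8, -1.6, -2.9]
finger_gap: 0.0263
```

Call:
carry_out:
  steps:
    - [-1,0,0.0005,0.002,0,0,0]
    - [-1,0,0,0.002,0,0,0]
    - [-1,0,0,0.002,0,0,0]
    - [-1,0,0,0.002,0,0,0]
    - [-1,0,0,0,0,0,0]

```text
clock: 8.7
tcp_pos: [0.4494, -0.3422, 0.1471]
orientation: [0.0, 0.983, -0.184, -0.0]
wrist_force: [-3.0, -3.6, -0.8]
finger_gap: 0.0263
```

Call:
carry_out:
  steps:
    - [-1,-0.0006,0.0013,0,0,0,0]
    - [-1,0,0,0,0,0,0]

```text
clock: 8.95
tcp_pos: [0.4488, -0.3426, 0.1472]
orientation: [-0.001, 0.983, -0.184, 0.0]
wrist_force: [0.3, -0.2, -1.7]
finger_gap: 0.0261
```

```bash
python3 - <<'E'
from h import *
s=env.get_state();print(s['wrist_force'],s['ft_torque'],s['tcp_pos'])
E
```

```text
[ 0.25610227 -0.202201   -1.6820228 ] [-0.27233157  0.05500787 -0.02623632] [ 0.44881825 -0.34264267  0.14717254]
```

Side load is relieved. I'll keep going down slowly.

Call:
carry_out:
  steps:
    - [-1,0,0,0.0015,0,0,0]
    - [-1,0,0,0.0015,0,0,0]
    - [-1,0,0,0.001,0,0,0]
    - [-1,0,0,0,0,0,0]

```text
clock: 9.45
tcp_pos: [0.4485, -0.3428, 0.1431]
orientation: [-0.0, 0.983, -0.184, -0.0]
wrist_force: [-0.0, 0.3, -1.1]
finger_gap: 0.0258
```

Call:
carry_out:
  steps:
    - [-1,0,0,0.001,0,0,0]
    - [-1,0,0,0.001,0,0,0]
    - [-1,0,0,0,0,0,0]

```text
clock: 9.82
tcp_pos: [0.4485, -0.343, 0.1412]
orientation: [-0.0, 0.983, -0.184, -0.0]
wrist_force: [0.3, 0.7, -0.4]
finger_gap: 0.0262
```

Call:
carry_out:
  steps:
    - [-1,0,0,0.001,0,0,0]
    - [-1,0,0,0.001,0,0,0]
    - [-1,0,0,0,0,0,0]

```text
clock: 10.2
tcp_pos: [0.4485, -0.343, 0.1392]
orientation: [0.0, 0.983, -0.184, -0.0]
wrist_force: [0.6, 0.5, -1.2]
finger_gap: 0.0262
```

Call:
carry_out:
  steps:
    - [-1,0,0,0.001,0,0,0]
    - [-1,0,0,0.001,0,0,0]
    - [-1,0,0,0,0,0,0]

```text
clock: 10.58
tcp_pos: [0.4485, -0.3431, 0.1372]
orientation: [0.0, 0.983, -0.184, 0.0]
wrist_force: [0.9, -0.6, -1.3]
finger_gap: 0.0263
```

Call:
carry_out:
  steps:
    - [-1,0,0,0.0007,0,0,0]
    - [-1,0,0,0.0007,0,0,0]
    - [-1,0,0,0,0,0,0]

```text
clock: 10.95
tcp_pos: [0.4485, -0.3432, 0.1359]
orientation: [0.0, 0.983, -0.184, 0.0]
wrist_force: [-0.8, -1.1, -1.6]
finger_gap: 0.0265
```

Call:
carry_out:
  steps:
    - [-1,0,0,0.0007,0,0,0]
    - [-1,0,0,0.0007,0,0,0]
    - [-1,0,0,0,0,0,0]

```text
clock: 11.32
tcp_pos: [0.4485, -0.3431, 0.1345]
orientation: [0.0, 0.983, -0.184, -0.0]
wrist_force: [-0.3, -1.6, -0.5]
finger_gap: 0.026
```

Call:
carry_out:
  steps:
    - [-1,0,0.0002,0.0007,0,0,0]
    - [-1,0,0,0.0007,0,0,0]
    - [-1,0,0,0,0,0,0]

```text
clock: 11.7
tcp_pos: [0.4484, -0.3432, 0.1332]
orientation: [0.0, 0.983, -0.184, 0.0]
wrist_force: [-1.0, -0.9, 1.0]
finger_gap: 0.0263
```

Call:
carry_out:
  steps:
    - [-1,0,0,0.0006,0,0,0]
    - [-1,0,0,0,0,0,0]

```text
clock: 11.95
tcp_pos: [0.4484, -0.3433, 0.1329]
orientation: [0.0, 0.983, -0.184, 0.0]
wrist_force: [-2.1, -0.8, 4.9]
finger_gap: 0.0263
```

Call:
carry_out:
  steps:
    - [-1,-0.0004,0,0.0005,0,0,0]
    - [-1,0,0,0,0,0,0]

```text
clock: 12.2
tcp_pos: [0.4484, -0.3433, 0.1327]
orientation: [0.0, 0.983, -0.184, 0.001]
wrist_force: [-2.4, -0.5, 6.5]
finger_gap: 0.0262
```

Call:
carry_out:
  steps:
    - [-1,-0.0006,0,0.0008,0,0,0]
    - [-1,0,0,0,0,0,0]

```text
clock: 12.45
tcp_pos: [0.4483, -0.3433, 0.1326]
orientation: [0.001, 0.983, -0.184, 0.001]
wrist_force: [-1.6, 1.0, 8.4]
finger_gap: 0.0262
```

```bash
python3 - <<'E'
from h import *
s=env.get_state();print(s['wrist_force'],s['ft_torque'],s['tcp_pos'])
E
```

```text
[-1.64367019  0.99465409  8.38384978] [0.07670433 0.48439576 0.02766142] [ 0.44827924 -0.34328975  0.1325631 ]
```

Call:
carry_out:
  steps:
    - [-1,-0.0007,-0.0002,0.001,0,0,0]
    - [-1,0,0,0.001,0,0,0]
    - [-1,0,0,0,0,0,0]

```text
clock: 12.82
tcp_pos: [0.4482, -0.3433, 0.1321]
orientation: [0.001, 0.983, -0.184, 0.002]
wrist_force: [-3.7, 1.9, 17.9]
finger_gap: 0.026
```

```bash
python3 - <<'E'
from h import *
s=env.get_state();print(s['wrist_force'],s['ft_torque'],s['tcp_pos'])
E
```

```text
[-3.72675619  1.8887277  17.91542704] [0.45008471 0.76556196 0.02298107] [ 0.44816375 -0.34328502  0.13210428]
```

Call:
carry_out:
  steps:
    - [-1,-0.001,-0.0001,0,0,0,0]
    - [-1,-0.0005,0,0,0,0,0]
    - [-1,0,0,0,0,0,0]

```text
clock: 13.2
tcp_pos: [0.4479, -0.3432, 0.1321]
orientation: [0.001, 0.983, -0.184, 0.003]
wrist_force: [0.6, 0.8, 13.9]
finger_gap: 0.0262
```

```bash
python3 - <<'E'
from h import *
s=env.get_state();print(s['wrist_force'],s['ft_torque'],s['tcp_pos'])
E
```

```text
[ 0.55078028  0.80807643 13.89782092] [ 0.12311374 -0.02941694 -0.0397917 ] [ 0.44792709 -0.3432066   0.13212662]
```

Side load and moments have gone. Now I'll push straight down.

Call:
carry_out:
  steps:
    - [-1,0,0,0.001,0,0,0]
    - [-1,0,0,0.0005,0,0,0]
    - [-1,0,0,0,0,0,0]

```text
clock: 13.58
tcp_pos: [0.4479, -0.3433, 0.1319]
orientation: [0.002, 0.983, -0.184, 0.004]
wrist_force: [-2.8, 1.9, 23.4]
finger_gap: 0.0261
```

```bash
python3 - <<'E'
from h import *
s=env.get_state();print(s['wrist_force'],s['ft_torque'],s['tcp_pos'])
E
```

```text
[-2.82110746  1.89770377 23.41089584] [0.67992562 0.56819404 0.05706136] [ 0.44794796 -0.3432589   0.13194899]
```

Call:
carry_out:
  steps:
    - [-1,-0.0012,-0.0005,0.0004,0,0,0]
    - [-1,0,0,0,0,0,0]
    - [-1,0,0,0,0,0,0]

```text
clock: 13.95
tcp_pos: [0.4478, -0.3431, 0.1319]
orientation: [0.002, 0.983, -0.184, 0.005]
wrist_force: [-0.2, 2.1, 21.5]
finger_gap: 0.0262
```

```bash
python3 - <<'E'
from h import *
s=env.get_state();print(s['wrist_force'],s['ft_torque'],s['tcp_pos'])
E
```

```text
[-0.19803844  2.10154888 21.49269503] [0.30534057 0.21233474 0.04125107] [ 0.44778189 -0.3431181   0.13194058]
```

Call:
carry_out:
  steps:
    - [-1,0,-0.0004,0.0007,0,0,0]
    - [-1,0,0,0,0,0,0]
    - [-1,0,0,0,0,0,0]

```text
clock: 14.32
tcp_pos: [0.4479, -0.343, 0.1319]
orientation: [0.003, 0.983, -0.184, 0.005]
wrist_force: [-2.4, 1.3, 25.7]
finger_gap: 0.0261
```

Call:
carry_out:
  steps:
    - [-1,0,0,-0.003,0,0,0]
    - [-1,0,0,-0.003,0,0,0]
    - [-1,0,0,-0.003,0,0,0]
    - [-1,0,0,-0.003,0,0,0]
    - [-1,0,0,0,0,0,0]

```text
clock: 14.95
tcp_pos: [0.4444, -0.34, 0.1378]
orientation: [-0.001, 0.983, -0.184, -0.001]
wrist_force: [-0.8, -0.5, -7.8]
finger_gap: 0.026
```

```bash
python3 - <<'E'
from h import *
s=env.get_state();print(s['wrist_force'],s['ft_torque'],s['tcp_pos'])
E
```

```text
[-0.83075903 -0.50400434 -7.80544044] [-0.0271383   0.03975133  0.01737084] [ 0.44436381 -0.33999379  0.13782098]
```

Call:
carry_out:
  steps:
    - [-1,0,0,-0.008,0,0,0]
    - [-1,0,0,-0.015,0,0,0]
    - [-1,0,0,-0.018,0,0,0]
    - [-1,0,0,-0.018,0,0,0]
    - [-1,0,0,-0.012,0,0,0]
    - [-1,0,0,-0.006,0,0,0]
    - [-1,0,0,0,0,0,0]
    - [-1,0,0,0,0,0,0]
    - [-1,0,0,0,0,0,0]
    - [-1,0,0,0,0,0,0]
    - [-1,0,0,0,0,0,0]
    - [-1,0,0,0,0,0,0]

```text
clock: 16.45
tcp_pos: [0.4448, -0.3405, 0.2156]
orientation: [0.0, 0.983, -0.184, -0.0]
wrist_force: [-0.6, 0.2, -7.8]
finger_gap: 0.026
```

```bash
python3 - <<'E'
from h import *
s=env.get_state();print(s['wrist_force'],s['ft_torque'],s['tcp_pos'])
a=cam('scene')
cv2.imwrite('pics/e.png',cv2.resize(a['color'][140:290,160:300],(560,600),interpolation=cv2.INTER_CUBIC)[:,:,::-1])
E
```

```text
[-0.55230266  0.18294566 -7.75233125] [-0.01056923  0.02831894  0.06621451] [ 0.44478319 -0.3405131   0.21555075]
```

View pics/e.png

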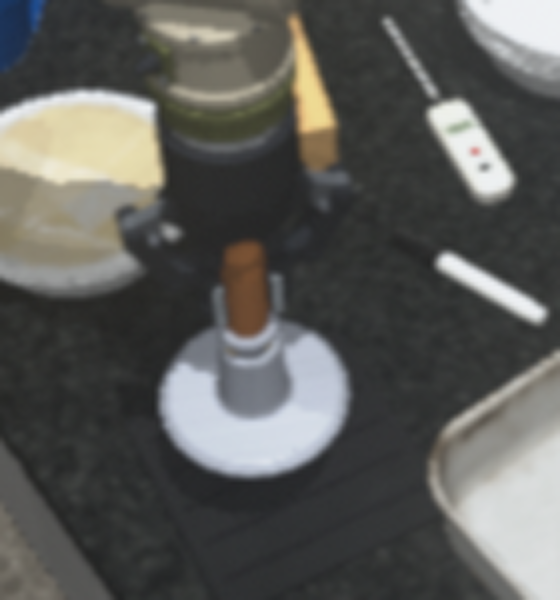

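Call:
carry_out:
  steps:
    - [-1,-0.0036,-0.0106,0,0,0,0]
    - [-1,-0.0072,-0.0212,0,0,0,0]
    - [-1,-0.0108,-0.0319,0,0,0,0]
    - [-1,-0.0108,-0.0319,0,0,0,0]
    - [-1,-0.0108,-0.0319,0,0,0,0]
    - [-1,-0.0108,-0.0319,0,0,0,0]
    - [-1,-0.0108,-0.0319,0,0,0,0]
    - [-1,-0.0108,-0.0319,0,0,0,0]
    - [-1,-0.0072,-0.0212,0,0,0,0]
    - [-1,-0.0037,-0.0107,0,0,0,0]
    - [-1,0,0,0,0,0,0]
    - [-1,0,0,0.015,0,0,0]
    - [-1,0,0,0.01,0,0,0]
    - [-1,0,0,0.005,0,0,0]
    - [-1,0,0,0,0,0,0]

```text
clock: 18.38
tcp_pos: [0.4559, -0.0716, 0.1848]
orientation: [-0.0, 0.983, -0.184, -0.001]
wrist_force: [1.1, -0.7, -7.3]
finger_gap: 0.0261
```

```bash
python3 - <<'E'
from h import *
s=env.get_state();print(s['wrist_force'],s['ft_torque'],s['tcp_pos'])
a=cam('scene');b=cam('top')
A=cv2.resize(a['color'][120:240,120:220],(500,600),interpolation=cv2.INTER_CUBIC)
B=cv2.resize(b['color'][180:300,110:215],(300,343))
B=np.vstack([B,np.zeros((257,300,3),np.uint8)])
cv2.imwrite('pics/f.png',np.hstack([A,B])[:,:,::-1])
E
```

```text
[ 1.14863645 -0.65806204 -7.34866811] [-0.00812145  0.02017253  0.06819692] [ 0.45593775 -0.07162619  0.18481262]
```

View pics/f.png

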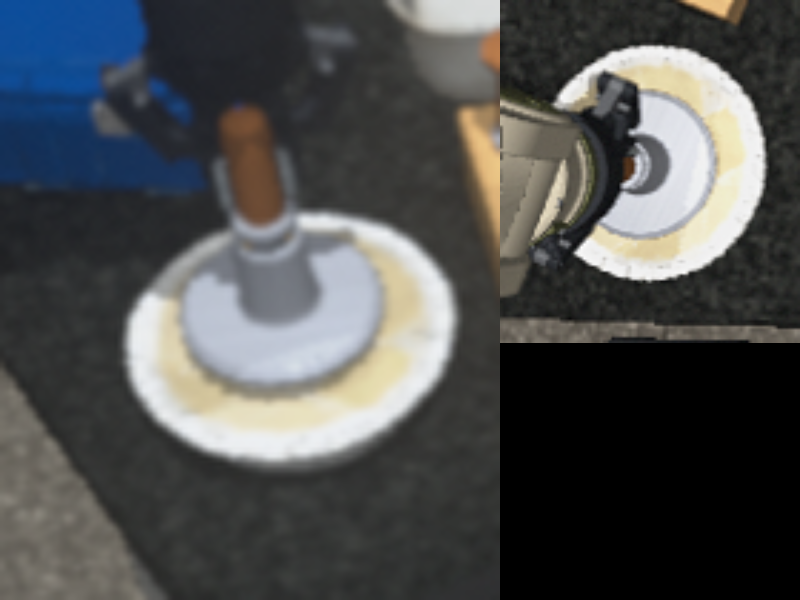

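The plate hangs centred over the lid: in the top view the disc is at about (645,165) and the dish at about (650,162). Now I'll lower it.

Call:
carry_out:
  steps:
    - [-1,0,0,0.004,0,0,0]
    - [-1,0,0,0.003,0,0,0]
    - [-1,0,0,0.002,0,0,0]
    - [-1,0,0,0.001,0,0,0]
    - [-1,0,0,0,0,0,0]

```text
clock: 19.1
tcp_pos: [0.4564, -0.0714, 0.1755]
orientation: [0.0, 0.983, -0.184, -0.0]
wrist_force: [0.2, 0.7, -7.3]
finger_gap: 0.0266
```

Call:
carry_out:
  steps:
    - [-1,0,0,0.001,0,0,0]
    - [-1,0,0,0.001,0,0,0]
    - [-1,0,0,0.0007,0,0,0]
    - [-1,0,0,0,0,0,0]

```text
clock: 19.6
tcp_pos: [0.4564, -0.0714, 0.1731]
orientation: [0.0, 0.983, -0.184, 0.0]
wrist_force: [-2.1, 0.6, -5.3]
finger_gap: 0.0259
```

Call:
carry_out:
  steps:
    - [-1,0,0,0.0008,0,0,0]
    - [-1,0,0,0,0,0,0]

```text
clock: 19.85
tcp_pos: [0.4563, -0.0715, 0.1729]
orientation: [0.0, 0.983, -0.184, 0.0]
wrist_force: [-5.9, 0.0, 5.5]
finger_gap: 0.026
```

Call:
carry_out:
  steps:
    - [-1,-0.0005,0.0002,-0.0004,0,0,0]
    - [-1,0,0,0,0,0,0]
  grip_force: 30

```text
clock: 20.1
tcp_pos: [0.4562, -0.0715, 0.1729]
orientation: [0.0, 0.983, -0.184, 0.001]
wrist_force: [-3.6, 0.8, 3.8]
finger_gap: 0.0255
```

Call:
carry_out:
  steps:
    - [-1,-0.0005,0.0002,-0.0003,0,0,0]
    - [-0.2,0,0,0,0,0,0]
    - [0,0,0,0,0,0,0]
    - [0.4,0,0,0,0,0,0]
    - [1,0,0,0,0,0,0]
    - [1,0,0,0,0,0,0]
    - [1,0,0,0,0,0,0]
    - [1,0,0,0,0,0,0]

```text
clock: 21.1
tcp_pos: [0.4553, -0.0714, 0.1728]
orientation: [0.0, 0.983, -0.184, 0.0]
wrist_force: [0.4, -0.1, -0.2]
finger_gap: 0.0854
```

Call:
carry_out:
  steps:
    - [1,0,0,-0.01,0,0,0]
    - [1,0,0,-0.03,0,0,0]
    - [1,0,0,-0.04,0,0,0]
    - [1,0,0,-0.04,0,0,0]
    - [1,0.01,0.03,0,0,0,0]
    - [1,0.01,0.04,0,0,0,0]
    - [1,0.01,0.04,0,0,0,0]
    - [1,0.01,0.04,0,0,0,0]
    - [1,0.01,0.04,0,0,0,0]
    - [1,0.01,0.04,0,0,0,0]
    - [1,0,0,0,0,0,0]
    - [1,0,0,0,0,0,0]

```text
clock: 22.6
tcp_pos: [0.4279, -0.3072, 0.2931]
orientation: [-0.0, 0.983, -0.184, -0.0]
wrist_force: [0.9, 0.7, 0.0]
finger_gap: 0.0854
```

```bash
python3 - <<'E'
from h import *
s=env.get_state();print(s['wrist_force'],s['qvel'].round(3),s['tcp_pos'],s['clock'])
a=cam('scene');b=cam('top')
A=cv2.resize(a['color'][100:250,110:260],(400,400),interpolation=cv2.INTER_CUBIC)
B=cv2.resize(b['color'][120:270,110:260],(400,400),interpolation=cv2.INTER_CUBIC)
cv2.imwrite('pics/g.png',np.hstack([A,B])[:,:,::-1])
E
```

```text
[0.88238095 0.71644108 0.00834512] [ 0.021 -0.01  -0.013 -0.004 -0.003 -0.001] [ 0.42793724 -0.30723119  0.29306887] 22.6
```

View pics/g.png

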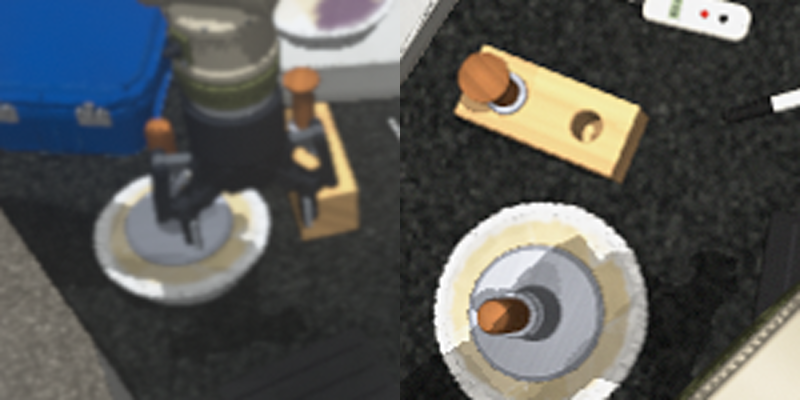

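The press stands on the lid, the spare is in its hole and the bystanders are where they were. I'll check the handle's uprightness numerically: its top is at crop (495,314) and the disc at (537,312).

```bash
python3 - <<'E'
from h import *
b=cam('top');s=400/150
g=lambda p:((p[0]+.5)/s-.5+110,(p[1]+.5)/s-.5+120)
c=onz(b,g((537-400,312)),.065);t=onz(b,g((495-400,314)),.210);d=onz(b,g((542-400,306)),.047)
h=cv2.cvtColor(b['color'],cv2.COLOR_RGB2HSV)
br=(h[...,0]<14)&(h[...,1]>120)&(h[...,2]>60);br[:200]=0;br[:,:130]=0;br[:,190:]=0
ys,xs=np.nonzero(br);print('brown',xs.min(),xs.max(),ys.min(),ys.max())
print('disc',c,'top',t,'dish',d)
print('lean',np.hypot(*(t-c)[:2])/.145)
E
```

```text
brown 139 157 232 244
disc [ 0.45747625 -0.07225924  0.065     ] top [ 0.45831484 -0.07319129  0.21      ] dish [ 0.46246179 -0.07248774  0.047     ]
lean 0.008646646569137939
```

Upright to within 0.01 rad and within about 5 mm of centre. I'll hand in.

```bash
python3 -c "
from workcell import env
print(env.hand_in())"
```

```text
the job is handed in; nothing more can be done
None
```

The press is assembled and standing on the lid of the free dish. I handed the job in at about 23 s; no verdict is reported.

**What I did**
- **Insertion:** I took the plain-topped handle from the rack and fed it into the bore. I eased it sideways whenever side load built up.
- **Jam and push:** It jammed with the tip about 43 mm below the mouth. I then pushed to about 27 N net of sensor offset; with the plate's own weight that is about 34 N on the mat, by estimate.
- **Lift:** The plate lifted cleanly, about 6.5 N on the wrist. The picture showed it hanging with only the handle gripped. I held it up for about 0.75 s.
- **Placing:** I set it on the lid with about 13 N or less by estimate, released it and moved the arm clear.

**Last checks**
- **Position:** The plate is about 5 mm from the lid's middle, and the handle leans about 0.01 rad (limit 0.08).
- **Other things:** The spare handle is still in its hole. The thermometer and marker looked unmoved where they showed in the last crops. I did not measure them, and the slim pen was not in those crops.
- **Robot contact:** The wrist force was near zero once clear.

**Not confirmed:** The final tip depth and the dish's shift were not measured separately after release. A side load of a few newtons came back each time I pushed harder; the last reading before lifting was about 2.5 N.

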